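# Short bushing from a crowded rail magazine onto a gear shaft

## Robot

A 6-joint arm with a two-finger parallel gripper is mounted at the origin on a cart in front of the work surface, level with it; the furniture and walls round the work are solid. World frame = base frame: x ahead of the robot, y to its left, z up, the work surface at z = 0. Lengths are in m, angles in rad, forces in N, time in s.
With the tool pointing down it reaches from about 0.3 to 0.825 m from the base axis. Payload 5.4 kg.
Tool frame: the origin (TCP) lies between the finger pads; the fingertips stand 14 mm ahead of it and the grasp point (between the pads) lies 5 mm behind it; z points along the fingers, x is the direction in which the jaws open and shut, and the axes are right-handed (so a half turn about z gives the same grasp; the last joint's range is limited). The gripper opens to 92 mm and grips with 3 to 60 N. Pads are 20 mm wide; open, the fingers measure 128 mm over their backs; the gripper's body (75 mm by 189 mm) begins 69 mm behind the grasp point.
Start: joints at [1.004, 0.158, 1.597, -0, 1.386, -0.21], TCP at [0.201, 0.539, 0.229] pointing down, gripper open.
Joint ranges: [-2.91, 2.91], [-0.94, 2.29], [0.18, 2.7], [-1.29, 4.43], [0.17, 2.64], [-3, 3]. Speed limits (rad/s): [2.57, 2.57, 3.14, 3.14, 3.14, 3.14].

## Interface

Orientations are given as a unit quaternion [w, x, y, z].
In Python, from bench import env gives the robot as it stands. The module is installed in compiled form; this text tells all that it offers.
- The arm moves only by the tool apply_moves, never from a script. Its argument "motion" is a list of rows, each an object with "dr": the turn, a rotation vector about the tool's x, y, z normalised to -1 to 1, where 1 is 0.12 rad, a list of three; "delta_pos": the shift along the tool's x, y, z normalised to -1 to 1, where 1 is 100 cm, a list of three; "fingers": the closure, from 0 (fully open) to 1 (shut). A call has exactly 5 rows; each row shifts and turns the commanded pose from where the row before left it, along the tool's axes as they then stand; what a row does not reach is not made up. A row lasts 1/12 s, in which the tool goes at most 41.7 mm and 7.16 degrees, less where a joint would pass 70% of its speed; a pose out of reach is approached as far as the arm can. A call with a number of a shift or a turn outside -1 to 1 is refused whole. A call with a gripper value outside its range is refused whole. The fingers move at their own pace and stop on an object; "force" is the grip in N (left out, the last holds). Time passes only in rows, so rows that do not move let the fingers close, or fill a call up. It gives the time, the measured TCP pose, the force and the opening at its end, in the units of the state.
- env.get_state(): the state, without advancing time (a new reading comes with each control period).
- env.snapshot(name): name is "scene" or "top" or "wrist"; returns a dict with "frame" (384x512x3 uint8, blue, green, red), "K" (3x3 intrinsics, pixels), "pose" (4x4, takes a point from camera to world coordinates). Camera axes: x right, y down, z forward; pixel columns grow to the right and rows downward; lengths in m; the calibration is good to about 2 mm. A picture is of the moment at which its call begins. There is no depth.
- env.finish_job(): hands the job in, once; it reports no verdict.
The state is a dict: "time": time; "q": joint angles; "qvel": joint speeds; "tau": joint torques, N m; "position": TCP position; "tcp_rot": TCP orientation; "force": force on the tool from outside, world axes, zero at the start; "moment": the same for the moment, N m; "opening": opening from 0.0 (shut) to 1.0 (fully open).
Only numpy, scipy, OpenCV 4.12 (cv2) and the standard library are available. Lean on these libraries where they do the work, as an engineer would, in place of code of your own. Each camera call takes 0.05 s, during which the arm holds its last target.

## Task

The gear unit needs the one short flanged bushing, which stands in the rail magazine among taller ones. Reach down into the gap behind it, draw it forward out of its rails onto the bare plate, then pick it up and slip it over the upright shaft, flange down, until it sits fully home on the shoulder, and let go. Leave the tall bushings where they stand.

Things in the scene. Friction and masses are not known exactly. Their poses are not given: they have to be found in the camera images.
- short_centre (a point): Centre (26 mm above its underside) of the one short bushing: plain steel, 52 mm high, others 74 mm. Hub 46 mm across; round flange 60 mm across and 8 mm thick at its foot; bore 28 mm right through; 0.2 to 0.45 kg. z is its axis, flange at -z. It starts upright on the plate, flange under the rail lips, 34 to 46 mm in from the rails' front ends, nothing before it.
- short: The short bushing again, by another point: this origin is on its axis at the underside of the flange, z up its axis.
- magazine: Fixed bushing magazine: plate 282 mm (x) by 208 mm (y), 8 mm thick. Origin at the centre of its underside, on the bench; -x is the front, toward the robot. Three rail pairs run along x side by side on the plate, at y = -68, 0 and 68 mm, from x = -48 mm (open front ends) to x = 140 mm (closed). In front of them are 86 mm of bare plate, ended by a stop bar 6 mm high.
- rail_mouth (a point): Front end of the rail pair that holds the short bushing (which of the three varies), midway between its rails at the plate's top; x points in along the rails. Inside width 64 mm. Lips overhang 6 mm each side, 10.5 to 14.5 mm above the plate: they hold the flange down, so the bushing slides along but lifts only once its flange is out of this end.
- stop (a point): Middle of the stop bar's rear face at the top of the magazine's plate (8 mm above the bench, x = -134 mm of the magazine); axes as the magazine's. A bushing against the bar has its axis 30 mm behind this face.
- gear_unit: Fixed gear unit: foot plate 108 by 98 mm, grey square body 84 mm, round cover, steel shaft standing upright on the unit's axis. Origin on that axis at the bench, z up.
- shoulder (a point): On the shaft's axis, at the top face of its shoulder (a collar 42 mm across, 56 mm above the bench). A bushing fully home rests with its flange on this face, its centre 26 mm above this point. z points up the shaft.
- shaft_tip (a point): Top of the upright shaft, 116 mm above the bench. The shaft is 25 mm across (bore 28 mm), 60 mm long above the shoulder, and tapers to 17 mm over its last 7 mm.
- tall_a1_centre (a point): Tall flanged bushing, 74 mm high, hub 46 mm across, flange 60 mm across and 8 mm thick at the bottom; one of the seven that stay in the rails. The point is its centre, half-way up. It stands in one of the two full rail pairs.
- tall_a2_centre (a point): Tall flanged bushing, 74 mm high, hub 46 mm across, flange 60 mm across and 8 mm thick at the bottom; one of the seven that stay in the rails. The point is its centre, half-way up. It stands in one of the two full rail pairs.
- tall_a3_centre (a point): Tall flanged bushing, 74 mm high, hub 46 mm across, flange 60 mm across and 8 mm thick at the bottom; one of the seven that stay in the rails. The point is its centre, half-way up. It stands in one of the two full rail pairs.
- tall_b_centre (a point): Tall flanged bushing, 74 mm high, hub 46 mm across, flange 60 mm across and 8 mm thick at the bottom; one of the seven that stay in the rails. The point is its centre, half-way up. It stands behind the short bushing in the same rails; the two hubs are 56 to 74 mm apart, the only opening among the bushings that lets shut fingers down.
- tall_c1_centre (a point): Tall flanged bushing, 74 mm high, hub 46 mm across, flange 60 mm across and 8 mm thick at the bottom; one of the seven that stay in the rails. The point is its centre, half-way up. It stands in one of the two full rail pairs.
- tall_c2_centre (a point): Tall flanged bushing, 74 mm high, hub 46 mm across, flange 60 mm across and 8 mm thick at the bottom; one of the seven that stay in the rails. The point is its centre, half-way up. It stands in one of the two full rail pairs.
- tall_c3_centre (a point): Tall flanged bushing, 74 mm high, hub 46 mm across, flange 60 mm across and 8 mm thick at the bottom; one of the seven that stay in the rails. The point is its centre, half-way up. It stands in one of the two full rail pairs.

How it is judged:
By the outcome, as a careful person would: the job done as asked, in the order asked, and still so for the second after the job is handed in, with the robot touching nothing.
It also fails if it takes over 58 s, if anything falls off the work surface, if the arm or the gripper's body presses on something with over 40 N, if the wrist force passes 120 N, or if a joint passes its speed limit or range.

## Working session

There is one attempt and no reset: what is moved stays moved. The work goes in short steps, Python scripts to look and compute and a tool call to move; the robot and the scene stay as the last step left them, time stands still between calls to the robot, and variables do not carry over. Pictures are saved under pics/ and viewed, and the job is handed in when it is done.

Besides the shell and the picture viewer there is one more tool, called after "Call:" as name(argument=value, ...) on one line, values as JSON. apply_moves: Moves the arm, as the interface text tells. Its arguments: {"type":"object","properties":{"motion":{"type":"array","items":{"type":"object","properties":{"dr":{"type":"array","items":{"type":"number"}},"delta_pos":{"type":"array","items":{"type":"number"}},"fingers":{"type":"number"}}}},"force":{"type":"number"}},"required":["motion"]}

```bash
mkdir -p pics; ls
python3 - <<'E'
from bench import env
import cv2,numpy as np
np.set_printoptions(precision=4,suppress=True)
print(env.get_state())
for n in ["scene","top","wrist"]:
    s=env.snapshot(n); cv2.imwrite(f"pics/{n}0.png",s["frame"]); print(n,s["K"],s["pose"])
    np.savez(f"{n}0.npz",**s)
E
```

```text
pics
{'time': 0.0, 'q': array([ 1.0039,  0.1591,  1.5982, -0.    ,  1.3862, -0.2101]), 'qvel': array([-0.0004,  0.0022,  0.0027,  0.001 , -0.0006, -0.0002]), 'tau': array([ -0.0005, -38.5564, -32.2108,   0.07  ,   0.0378,  -0.0002]), 'position': array([0.2005, 0.5383, 0.2276]), 'tcp_rot': array([ 0.0004,  0.8214,  0.5704, -0.0009]), 'force': array([ 0.7952,  0.6097, -0.47  ]), 'moment': array([-0.0339, -0.0143,  0.0127]), 'opening': 0.9968401971481663}
scene [[394.7602   0.     257.5649]
 [  0.     394.7602 188.277 ]
 [  0.       0.       1.    ]] [[ 0.8548 -0.2652  0.4461  0.1615]
 [-0.519  -0.4287  0.7395 -0.6755]
 [-0.0049 -0.8636 -0.5041  0.5098]
 [ 0.      0.      0.      1.    ]]
top [[400.1658   0.     260.7666]
 [  0.     400.1658 194.8361]
 [  0.       0.       1.    ]] [[-0.0174 -0.9894  0.1441  0.4337]
 [-0.9998  0.0156 -0.0138 -0.0323]
 [ 0.0114 -0.1443 -0.9895  0.9334]
 [ 0.      0.      0.      1.    ]]
wrist [[339.2571   0.     249.962 ]
 [  0.     339.2571 189.3053]
 [  0.       0.       1.    ]] [[ 0.3497  0.8999  0.2605  0.127 ]
 [ 0.9369 -0.3356 -0.0984  0.5655]
 [-0.0012  0.2784 -0.9605  0.3836]
 [ 0.      0.      0.      1.    ]]
```

View pics/top0.png

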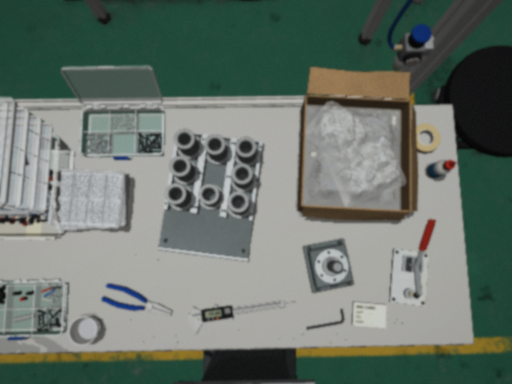

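View pics/scene0.png

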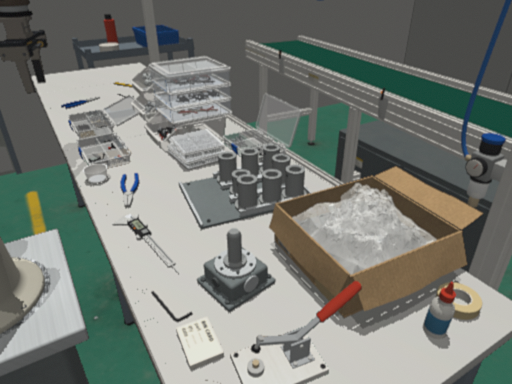

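View pics/wrist0.png

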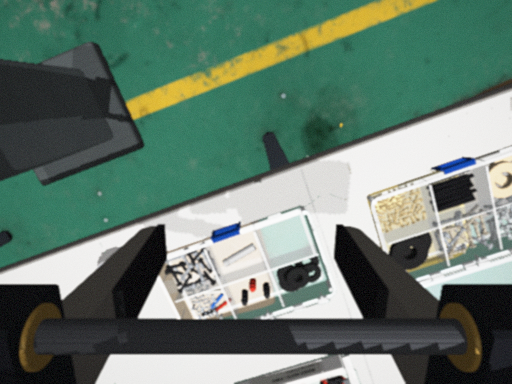

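Run:
```python
import cv2,numpy as np
f=cv2.imread("pics/top0.png")
cv2.imwrite("pics/top0z.png",cv2.resize(f[115:275,140:280],None,fx=5,fy=3.75*1.0 if 0 else 5,interpolation=cv2.INTER_CUBIC)[:600] if 0 else cv2.resize(f[120:270,150:280],None,fx=4,fy=4,interpolation=cv2.INTER_CUBIC))
cv2.imwrite("pics/top0g.png",cv2.resize(f[230:300,290:370],None,fx=7,fy=7,interpolation=cv2.INTER_CUBIC))
f=cv2.imread("pics/scene0.png")
cv2.imwrite("pics/scene0z.png",cv2.resize(f[135:305,170:320],None,fx=3.5,fy=3.5,interpolation=cv2.INTER_CUBIC))
```

```text
(no output)
```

View pics/top0z.png

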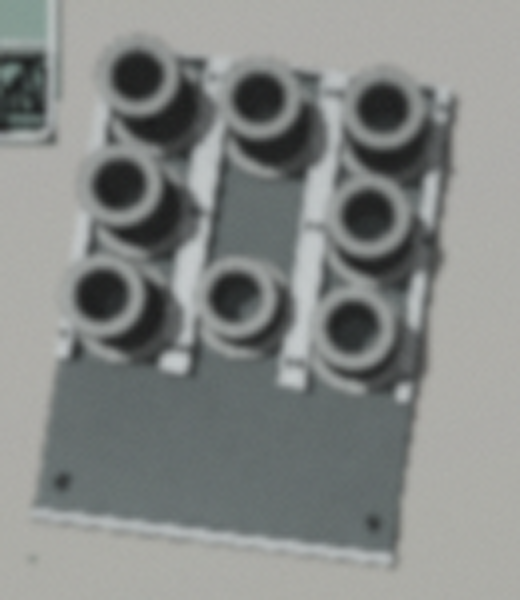

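View pics/top0g.png

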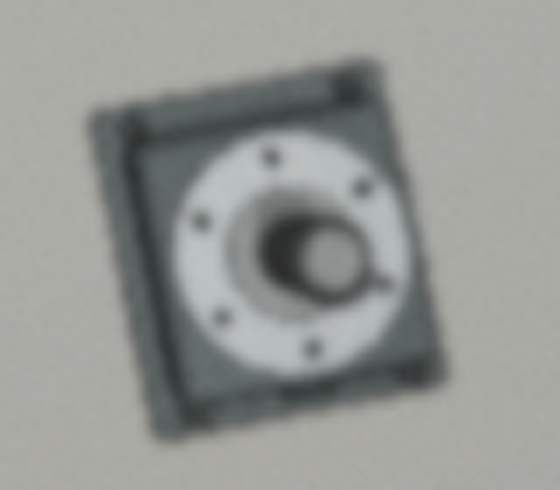

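View pics/scene0z.png

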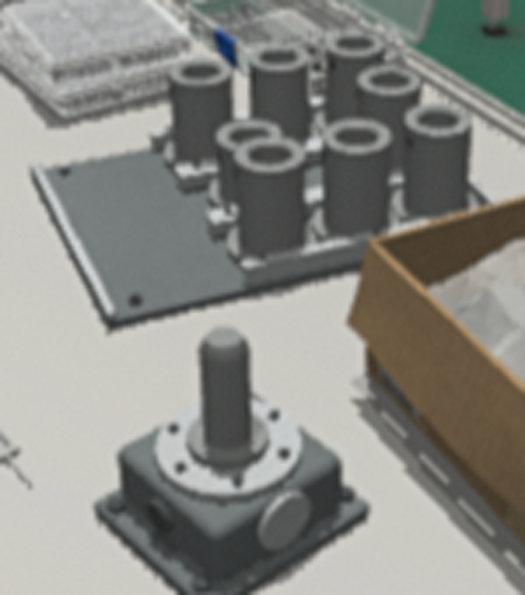

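```bash
cat > h.py <<'E'
import numpy as np
np.set_printoptions(precision=4,suppress=True)
def ray(s,u,v,z):
    d=s["pose"][:3,:3]@np.linalg.solve(s["K"],[u,v,1.]); o=s["pose"][:3,3]
    return o+d*(z-o[2])/d[2]
def proj(s,p):
    c=s["pose"][:3,:3].T@(np.asarray(p)-s["pose"][:3,3]); q=s["K"]@c; return q[:2]/q[2]
def crop(u,v,k,x0,y0): return (u+.5)/k-.5+x0,(v+.5)/k-.5+y0
E
python3 - <<'E'
from h import *
s=np.load("top0.npz")
t=lambda u,v,z:ray(s,*crop(u,v,4,150,120),z)
print("short",t(239,299,.060))
print("tallb",t(259,97,.082))
for n,p in dict(a1=(103,296),a2=(121,185),a3=(137,75),c1=(354,327),c2=(369,216),c3=(383,108)).items(): print(n,t(*p,.082))
print("bar",t(33,513,.014),t(393,558,.014))
a=t(33,513,.014)-t(393,558,.014);print("yaw front",np.arctan2(-a[0],a[1]))
print("tip",ray(s,*crop(333,260,7,290,230),.116), "collar", ray(s,*crop(288,255,7,290,230),.056),"cover c",ray(s,*crop(291,252,7,290,230),.050))
E
```

```text
short [0.5637 0.0688 0.06  ]
tallb [0.672  0.0554 0.082 ]
a1 [0.5632 0.1391 0.082 ]
a2 [0.6239 0.1302 0.082 ]
a3 [0.6853 0.1221 0.082 ]
c1 [0.5443 0.0047 0.082 ]
c2 [ 0.6048 -0.004   0.082 ]
c3 [ 0.6648 -0.0123  0.082 ]
bar [0.4495 0.1908 0.014 ] [ 0.4207 -0.0133  0.014 ]
yaw front -0.14035852562644172
tip [ 0.4039 -0.1951  0.116 ] collar [ 0.4035 -0.1931  0.056 ] cover c [ 0.4042 -0.1952  0.05  ]
```

Call:
apply_moves(motion=[{"delta_pos": [-0.019, 0.035, 0], "dr": [0, 0, 0], "fingers": 1}, {"delta_pos": [-0.019, 0.035, 0], "dr": [0, 0, 0], "fingers": 1}, {"delta_pos": [-0.019, 0.035, 0], "dr": [0, 0, 0], "fingers": 1}, {"delta_pos": [-0.019, 0.035, 0], "dr": [0, 0, 0], "fingers": 1}, {"delta_pos": [-0.019, 0.035, 0], "dr": [0, 0, 0], "fingers": 1}], force=20)

```text
time: 0.57
position: [0.3322, 0.3871, 0.2284]
tcp_rot: [0.0, 0.821, 0.571, -0.0]
force: [1.5, -0.7, -0.4]
opening: 0.659
```

Call:
apply_moves(motion=[{"delta_pos": [-0.019, 0.035, 0], "dr": [0, 0, 0], "fingers": 1}, {"delta_pos": [-0.019, 0.035, 0], "dr": [0, 0, 0], "fingers": 1}, {"delta_pos": [-0.019, 0.035, 0], "dr": [0, 0, 0], "fingers": 1}, {"delta_pos": [-0.019, 0.035, 0], "dr": [0, 0, 0], "fingers": 1}, {"delta_pos": [-0.019, 0.035, 0], "dr": [0, 0, 0], "fingers": 1}])

```text
time: 0.98
position: [0.4632, 0.2367, 0.2285]
tcp_rot: [-0.0, 0.821, 0.57, -0.0]
force: [0.3, 0.2, 0.2]
opening: 0.297
```

Call:
apply_moves(motion=[{"delta_pos": [-0.024, 0.028, 0], "dr": [0, 0, 0], "fingers": 1}, {"delta_pos": [-0.024, 0.028, 0], "dr": [0, 0, 0], "fingers": 1}, {"delta_pos": [-0.024, 0.028, 0], "dr": [0, 0, 0], "fingers": 1}, {"delta_pos": [-0.024, 0.028, 0], "dr": [0, 0, 0], "fingers": 1}, {"delta_pos": [-0.024, 0.028, 0], "dr": [0, 0, 0], "fingers": 1}])

```text
time: 1.4
position: [0.5521, 0.0753, 0.2283]
tcp_rot: [-0.0, 0.821, 0.57, -0.0]
force: [0.9, 0.3, 0.2]
opening: 0.006
```

Call:
apply_moves(motion=[{"delta_pos": [0, 0, 0], "dr": [0, 0, -0.9], "fingers": 1}, {"delta_pos": [0, 0, 0], "dr": [0, 0, -0.92], "fingers": 1}, {"delta_pos": [0, 0, 0], "dr": [0, 0, 0], "fingers": 1}, {"delta_pos": [0, 0, 0], "dr": [0, 0, 0], "fingers": 1}, {"delta_pos": [0, 0, 0], "dr": [0, 0, 0], "fingers": 1}])

```text
time: 1.82
position: [0.5515, 0.0775, 0.2284]
tcp_rot: [-0.0, 0.755, 0.656, -0.0]
force: [-0.2, 1.1, 0.6]
opening: 0.006
```

Run:
```python
from bench import env
import cv2
from h import *
s=env.snapshot("wrist"); cv2.imwrite("pics/w1.png",s["frame"]); np.savez("w1.npz",**s)
st=env.get_state(); print(st["position"],st["tcp_rot"],st["time"],st["opening"],st["q"])
print(s["pose"])
```

```text
[0.5515 0.0776 0.2285] [-0.      0.7548  0.656  -0.0001] 1.8667 0.0032865336592520426 [-0.0773  0.112   1.6484 -0.      1.3814 -1.5082]
[[ 0.1405  0.9509  0.2758  0.4736]
 [ 0.9901 -0.1351 -0.0386  0.0879]
 [ 0.0006  0.2785 -0.9604  0.3843]
 [ 0.      0.      0.      1.    ]]
```

View pics/w1.png

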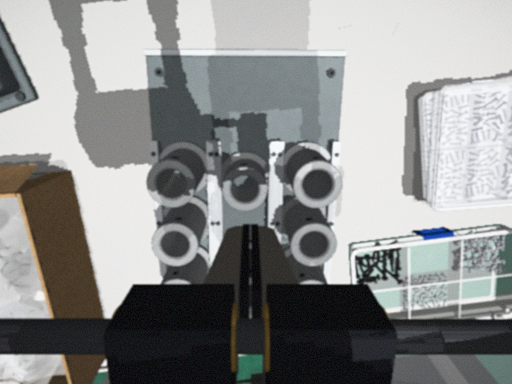

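Run:
```python
from h import *
import cv2
s=np.load("w1.npz")
f=s["frame"]
cv2.imwrite("pics/w1z.png",cv2.resize(f[130:290,140:350],None,fx=3.7,fy=3.7,interpolation=cv2.INTER_CUBIC))
print(ray(s,244,185,.06), ray(s,318,183,.082),ray(s,171,184,.082),ray(s,311,243,.082),ray(s,176,243,.082))
a,b=ray(s,145,52,.014),ray(s,345,52,.014); print(a,b,(b-a))
print("tips proj",proj(s,[.5515,.0776,.2145]))
```

```text
[0.5615 0.0697 0.06  ] [0.5633 0.1388 0.082 ] [0.5451 0.0043 0.082 ] [0.6226 0.1269 0.082 ] [ 0.6041 -0.003   0.082 ]
[ 0.421  -0.0122  0.014 ] [0.4496 0.1892 0.014 ] [0.0286 0.2014 0.    ]
tips proj [251.0728 240.9548]
```

View pics/w1z.png

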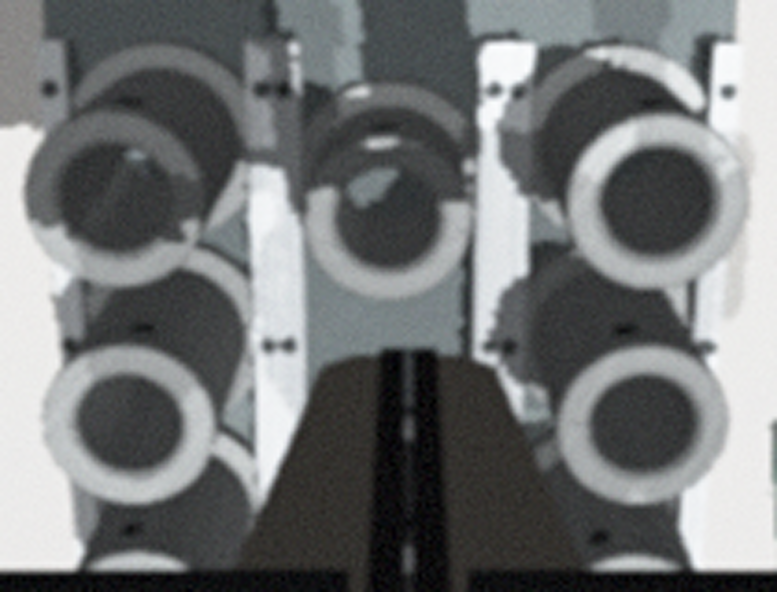

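Call:
apply_moves(motion=[{"delta_pos": [-0.0035, 0.034, 0], "dr": [0, 0, 0], "fingers": 1}, {"delta_pos": [-0.0035, 0.034, 0], "dr": [0, 0, 0], "fingers": 1}, {"delta_pos": [0, 0, 0.035], "dr": [0, 0, 0], "fingers": 1}, {"delta_pos": [0, 0, 0.035], "dr": [0, 0, 0], "fingers": 1}, {"delta_pos": [0, 0, 0.03], "dr": [0, 0, 0], "fingers": 1}])

```text
time: 2.28
position: [0.6182, 0.0612, 0.1269]
tcp_rot: [-0.0, 0.755, 0.656, -0.0]
force: [-0.8, 0.6, -0.5]
opening: 0.01
```

Run:
```python
from bench import env
import cv2
from h import *
st=env.get_state(); print(st["position"],st["tcp_rot"],st["time"],st["force"])
for n,(y0,y1,x0,x1) in dict(wrist=(100,290,120,370),scene=(80,250,170,340)).items():
    s=env.snapshot(n); cv2.imwrite(f"pics/{n}2.png",cv2.resize(s["frame"][y0:y1,x0:x1],None,fx=3,fy=3,interpolation=cv2.INTER_CUBIC)); np.savez(f"{n}2.npz",**s)
```

```text
[0.6182 0.0612 0.1269] [-0.      0.7547  0.6561 -0.    ] 2.2833 [-0.8093  0.5837 -0.5497]
```

View pics/wrist2.png

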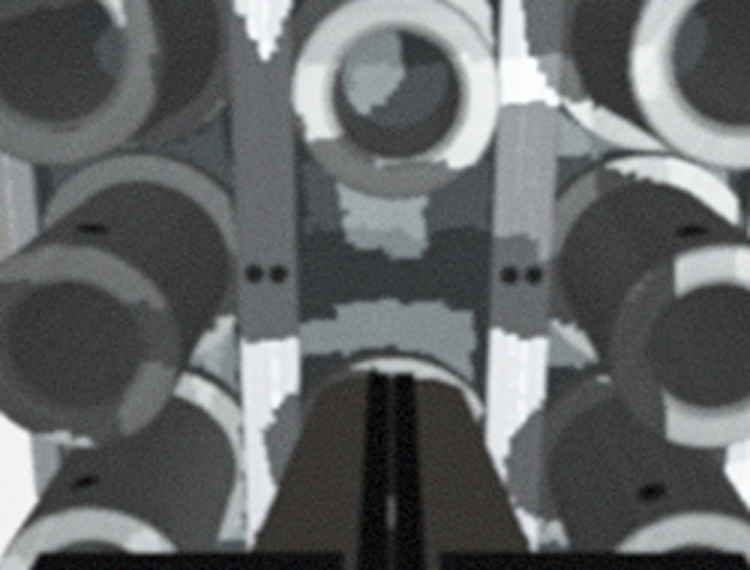

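View pics/scene2.png

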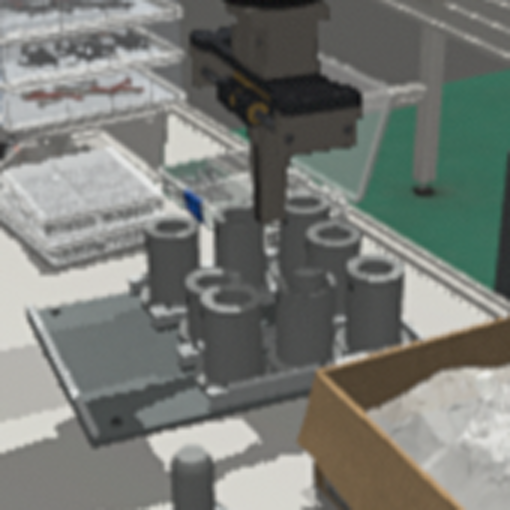

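Run:
```python
from h import *
s=np.load("wrist2.npz")
print(ray(s,*crop(397,94,3,120,100),.06), ray(s,*crop(397,362,3,120,100),.016))
```

```text
[0.5654 0.0695 0.06  ] [0.6441 0.0588 0.016 ]
```

Call:
apply_moves(motion=[{"delta_pos": [0, 0, 0.02], "dr": [0, 0, 0], "fingers": 1}, {"delta_pos": [0, 0, 0.02], "dr": [0, 0, 0], "fingers": 1}, {"delta_pos": [0, 0, 0.02], "dr": [0, 0, 0], "fingers": 1}, {"delta_pos": [0, 0, 0.015], "dr": [0, 0, 0], "fingers": 1}, {"delta_pos": [0, 0, 0.009], "dr": [0, 0, 0], "fingers": 1}])

```text
time: 2.8
position: [0.6183, 0.0612, 0.045]
tcp_rot: [0.0, 0.754, 0.656, 0.0]
force: [-0.6, -0.2, -0.5]
opening: 0.005
```

Call:
apply_moves(motion=[{"delta_pos": [0, -0.01, 0], "dr": [0, 0, 0], "fingers": 1}, {"delta_pos": [0, -0.008, 0], "dr": [0, 0, 0], "fingers": 1}, {"delta_pos": [0, -0.006, 0], "dr": [0, 0, 0], "fingers": 1}, {"delta_pos": [0, -0.006, 0], "dr": [0, 0, 0], "fingers": 1}, {"delta_pos": [0, -0.008, 0], "dr": [0, 0, 0], "fingers": 1}])

```text
time: 3.22
position: [0.5815, 0.066, 0.0462]
tcp_rot: [0.001, 0.754, 0.656, 0.001]
force: [1.5, -0.4, 1.1]
opening: 0.006
```

Call:
apply_moves(motion=[{"delta_pos": [0, -0.008, 0], "dr": [0, 0, 0], "fingers": 1}, {"delta_pos": [0, -0.008, 0], "dr": [0, 0, 0], "fingers": 1}, {"delta_pos": [0, -0.008, 0], "dr": [0, 0, 0], "fingers": 1}, {"delta_pos": [0, -0.008, 0], "dr": [0, 0, 0], "fingers": 1}, {"delta_pos": [0, -0.006, 0], "dr": [0, 0, 0], "fingers": 1}])

```text
time: 3.63
position: [0.5421, 0.0715, 0.0448]
tcp_rot: [0.0, 0.754, 0.657, 0.0]
force: [3.3, -0.2, 3.2]
opening: 0.006
```

```bash
cat > look.py <<'E'
import sys,cv2
from bench import env
from h import *
tag=sys.argv[1]
st=env.get_state(); print(st["position"],st["tcp_rot"],st["time"],st["force"],st["opening"])
for a in sys.argv[2:]:
    n,y0,y1,x0,x1,k=a.split(","); y0,y1,x0,x1,k=map(int,(y0,y1,x0,x1,k))
    s=env.snapshot(n); np.savez(f"{n}{tag}.npz",**s)
    cv2.imwrite(f"pics/{n}{tag}.png",cv2.resize(s["frame"][y0:y1,x0:x1],None,fx=k,fy=k,interpolation=cv2.INTER_CUBIC))
E
python3 look.py 3 wrist,40,240,120,370,3
```

```text
[0.5421 0.0715 0.0448] [0.0001 0.7543 0.6565 0.0001] 3.6333 [ 3.2876 -0.1581  3.1528] 0.006211738017257091
```

View pics/wrist3.png

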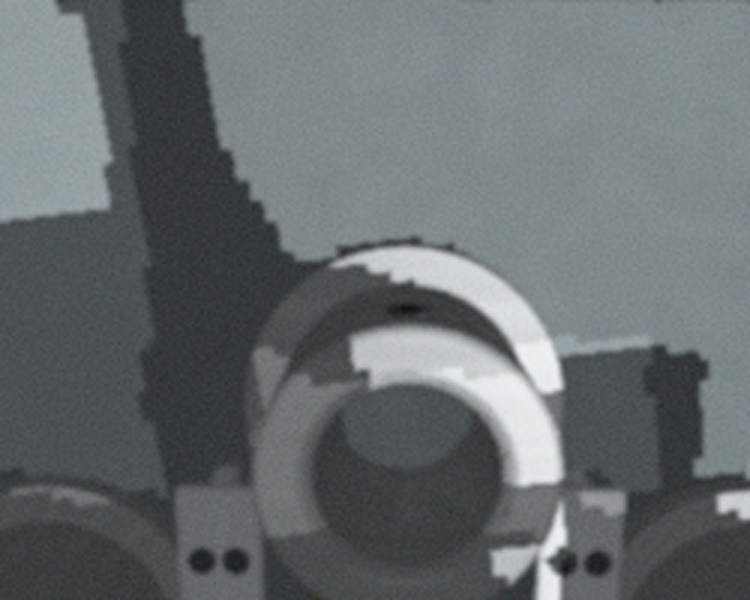

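Call:
apply_moves(motion=[{"delta_pos": [0, -0.006, 0], "dr": [0, 0, 0], "fingers": 1}, {"delta_pos": [0, -0.006, 0], "dr": [0, 0, 0], "fingers": 1}, {"delta_pos": [0, -0.006, 0], "dr": [0, 0, 0], "fingers": 1}, {"delta_pos": [0, -0.005, 0], "dr": [0, 0, 0], "fingers": 1}, {"delta_pos": [0, -0.004, 0], "dr": [0, 0, 0], "fingers": 1}])

```text
time: 4.1
position: [0.5151, 0.0752, 0.0443]
tcp_rot: [-0.0, 0.754, 0.657, -0.0]
force: [1.6, -0.1, 0.3]
opening: 0.009
```

```bash
python3 look.py 4 wrist,20,220,120,370,3 scene,100,250,160,340,4
```

```text
[0.5151 0.0752 0.0443] [-0.0003  0.7543  0.6565 -0.0003] 4.1 [ 1.6236 -0.0831  0.2924] 0.009085176728009455
```

View pics/wrist4.png

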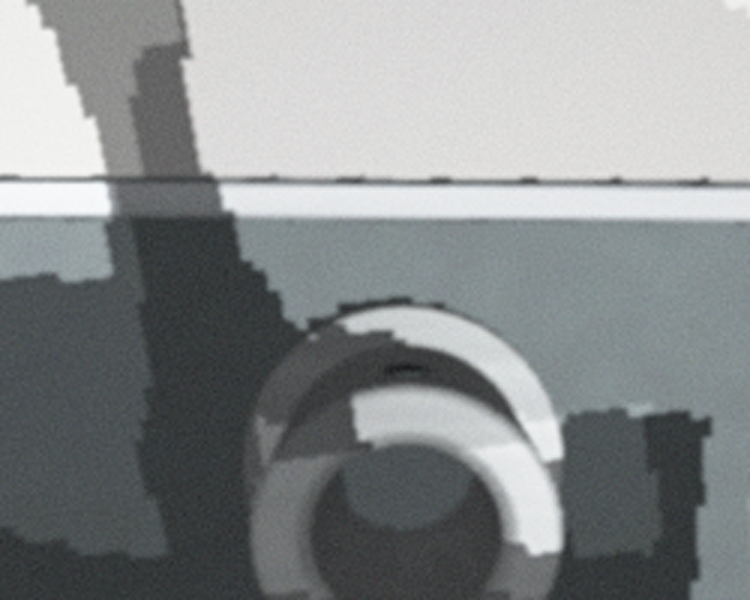

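View pics/scene4.png

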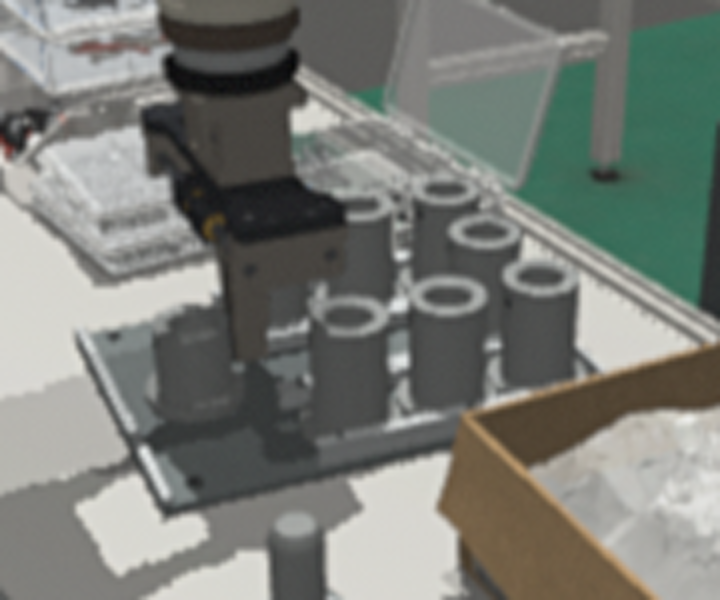

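Run:
```python
from h import *
s=np.load("wrist4.npz")
print(ray(s,*crop(405,303,3,120,20),.016), ray(s,*crop(405,217,3,120,20),.014),ray(s,*crop(406,535,3,120,20),.06))
```

```text
[0.4528 0.0859 0.016 ] [0.4382 0.0879 0.014 ] [0.4818 0.0815 0.06  ]
```

Call:
apply_moves(motion=[{"delta_pos": [0, 0.012, 0], "dr": [0, 0, 0], "fingers": 1}, {"delta_pos": [0, 0.0, -0.03], "dr": [0, 0, 0], "fingers": 1}, {"delta_pos": [0, 0, -0.04], "dr": [0, 0, 0], "fingers": 1}, {"delta_pos": [0, 0, -0.04], "dr": [0, 0, 0], "fingers": 0}, {"delta_pos": [0, -0.02, -0.03], "dr": [0, 0, 0], "fingers": 0}])

```text
time: 4.62
position: [0.5101, 0.0756, 0.1876]
tcp_rot: [0.001, 0.755, 0.656, 0.001]
force: [0.9, 0.6, 1.8]
opening: 0.129
```

Call:
apply_moves(motion=[{"delta_pos": [0, -0.02, 0], "dr": [0, 0, 0], "fingers": 0}, {"delta_pos": [0, 0, 0], "dr": [0, 0, 0], "fingers": 0}, {"delta_pos": [0, 0, 0], "dr": [0, 0, 0], "fingers": 0}, {"delta_pos": [0, 0, 0], "dr": [0, 0, 0], "fingers": 0}, {"delta_pos": [0, 0, 0], "dr": [0, 0, 0], "fingers": 0}])

```text
time: 5.03
position: [0.4881, 0.0788, 0.1832]
tcp_rot: [-0.001, 0.754, 0.656, -0.001]
force: [0.6, 0.4, 0.6]
opening: 0.492
```

```bash
python3 look.py 5 wrist,120,320,130,380,3 top,120,270,150,280,4
```

```text
[0.4881 0.0788 0.1832] [-0.001   0.7544  0.6564 -0.001 ] 5.0333 [0.6422 0.4115 0.5916] 0.49219427801414606
```

View pics/wrist5.png

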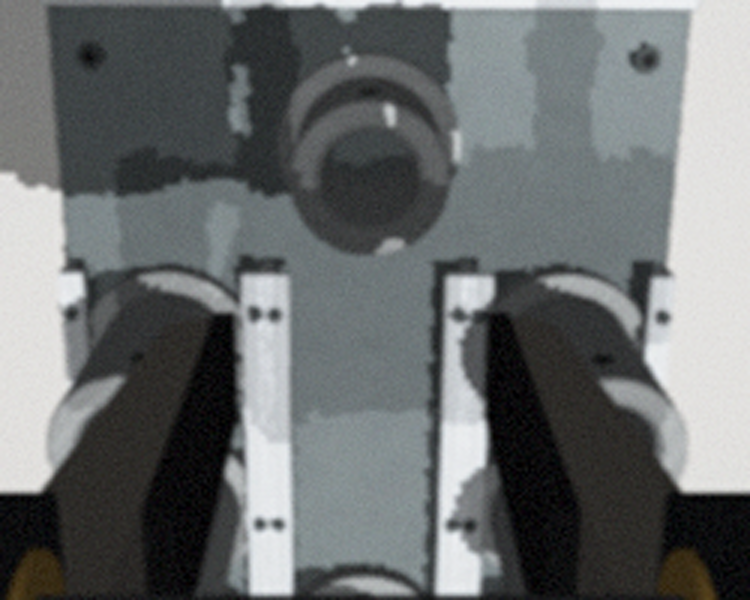

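View pics/top5.png

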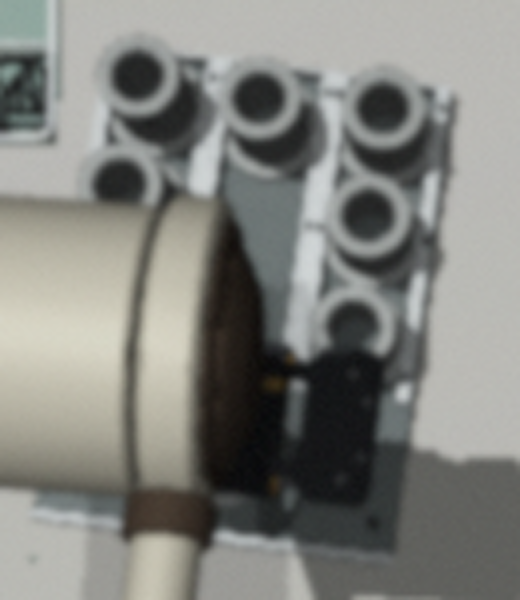

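Run:
```python
from h import *
s=np.load("wrist5.npz")
print(ray(s,*crop(370,176,3,130,120),.06), ray(s,*crop(370,56,3,130,120),.016),ray(s,*crop(372,4,3,130,120),.014))
R=s["pose"][:3,:3]
p=np.array([.4881,.0788]);a=2*np.arctan2(.6564,.7544)
for t in ([.4825,.0818],): 
  d=np.array(t)-p; print(d@[np.cos(a),np.sin(a)],d@[np.sin(a),-np.cos(a)])
```

```text
[0.4809 0.0819 0.06  ] [0.4531 0.0862 0.016 ] [0.4373 0.089  0.014 ]
0.002196925155487064 -0.005960999904478115
```

Call:
apply_moves(motion=[{"delta_pos": [0.002, -0.006, 0], "dr": [0, 0, 0], "fingers": 0}, {"delta_pos": [0, 0, 0.02], "dr": [0, 0, 0], "fingers": 0}, {"delta_pos": [0, 0, 0.02], "dr": [0, 0, 0], "fingers": 0}, {"delta_pos": [0, 0, 0.02], "dr": [0, 0, 0], "fingers": 0}, {"delta_pos": [0, 0, 0], "dr": [0, 0, 0], "fingers": 0}])

```text
time: 5.55
position: [0.4793, 0.0821, 0.1204]
tcp_rot: [-0.003, 0.754, 0.657, -0.003]
force: [-1.8, -0.5, -0.2]
opening: 0.941
```

```bash
python3 look.py 6 wrist,120,320,130,380,3
```

```text
[0.4793 0.0821 0.1204] [-0.003   0.7543  0.6565 -0.0029] 5.55 [-1.8232 -0.5101 -0.2355] 0.9410711151910501
```

View pics/wrist6.png

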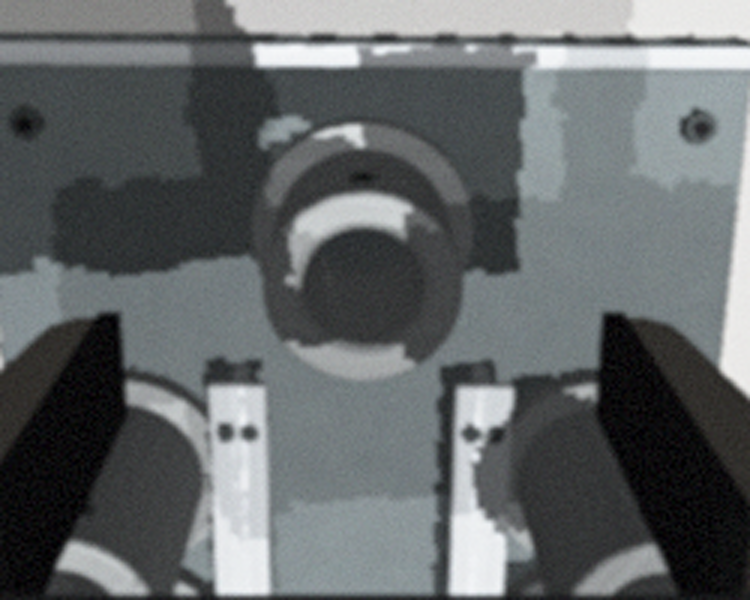

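Call:
apply_moves(motion=[{"delta_pos": [0, 0.002, 0.02], "dr": [0, 0, 0], "fingers": 0}, {"delta_pos": [0, 0, 0.02], "dr": [0, 0, 0], "fingers": 0}, {"delta_pos": [0, 0, 0.02], "dr": [0, 0, 0], "fingers": 0}, {"delta_pos": [0, 0, 0.01], "dr": [0, 0, 0], "fingers": 0}, {"delta_pos": [0, 0, 0], "dr": [0, 0, 0], "fingers": 0}])

```text
time: 6.02
position: [0.4835, 0.0816, 0.0534]
tcp_rot: [-0.001, 0.754, 0.657, -0.001]
force: [-0.3, 0.2, -0.2]
opening: 0.999
```

```bash
python3 - <<'E'
from h import *
s=np.load("wrist6.npz")
print(ray(s,*crop(363,286,3,130,120),.06),ray(s,*crop(363,122,3,130,120),.016))
E
python3 look.py 7 wrist,60,290,120,380,3
```

```text
[0.4812 0.0818 0.06  ] [0.4522 0.0859 0.016 ]
[0.4835 0.0816 0.0534] [-0.0012  0.7543  0.6565 -0.0012] 6.0167 [-0.2713  0.1614 -0.1922] 0.9991292535327789
```

View pics/wrist7.png

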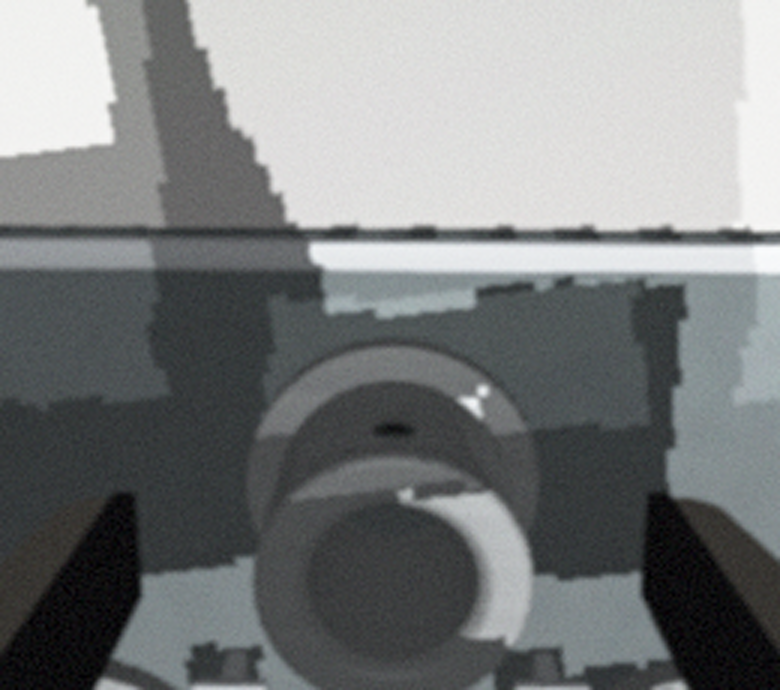

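Call:
apply_moves(motion=[{"delta_pos": [0, -0.001, 0.01], "dr": [0, 0, 0], "fingers": 0}, {"delta_pos": [0, 0, 0.006], "dr": [0, 0, 0], "fingers": 0}, {"delta_pos": [0, 0, 0], "dr": [0, 0, 0], "fingers": 0}, {"delta_pos": [0, 0, 0], "dr": [0, 0, 0], "fingers": 1}, {"delta_pos": [0, 0, 0], "dr": [0, 0, 0], "fingers": 1}], force=30)

```text
time: 6.48
position: [0.484, 0.0816, 0.039]
tcp_rot: [0.0, 0.754, 0.657, 0.0]
force: [-0.3, -0.0, -0.2]
opening: 0.879
```

Call:
apply_moves(motion=[{"delta_pos": [0, 0, 0], "dr": [0, 0, 0], "fingers": 1}, {"delta_pos": [0, 0, 0], "dr": [0, 0, 0], "fingers": 1}, {"delta_pos": [0, 0, 0], "dr": [0, 0, 0], "fingers": 1}, {"delta_pos": [0, 0, 0], "dr": [0, 0, 0], "fingers": 1}, {"delta_pos": [0, 0, 0], "dr": [0, 0, 0], "fingers": 1}])

```text
time: 6.9
position: [0.4838, 0.0816, 0.0387]
tcp_rot: [0.0, 0.754, 0.657, 0.0]
force: [-0.1, 0.3, -0.1]
opening: 0.518
```

Call:
apply_moves(motion=[{"delta_pos": [0, 0, 0], "dr": [0, 0, 0], "fingers": 1}, {"delta_pos": [0, 0, 0], "dr": [0, 0, 0], "fingers": 1}, {"delta_pos": [0, 0, 0], "dr": [0, 0, 0], "fingers": 1}, {"delta_pos": [0, 0, 0], "dr": [0, 0, 0], "fingers": 1}, {"delta_pos": [0, 0, 0], "dr": [0, 0, 0], "fingers": 1}])

```text
time: 7.32
position: [0.4837, 0.0816, 0.0387]
tcp_rot: [0.0, 0.754, 0.657, 0.0]
force: [-0.3, 1.3, 1.3]
opening: 0.502
```

```bash
python3 look.py 8 wrist,60,290,120,380,3
```

```text
[0.4837 0.0816 0.0387] [0.     0.7543 0.6565 0.0001] 7.3167 [-0.3176  1.2909  1.2527] 0.5016230233270567
```

View pics/wrist8.png

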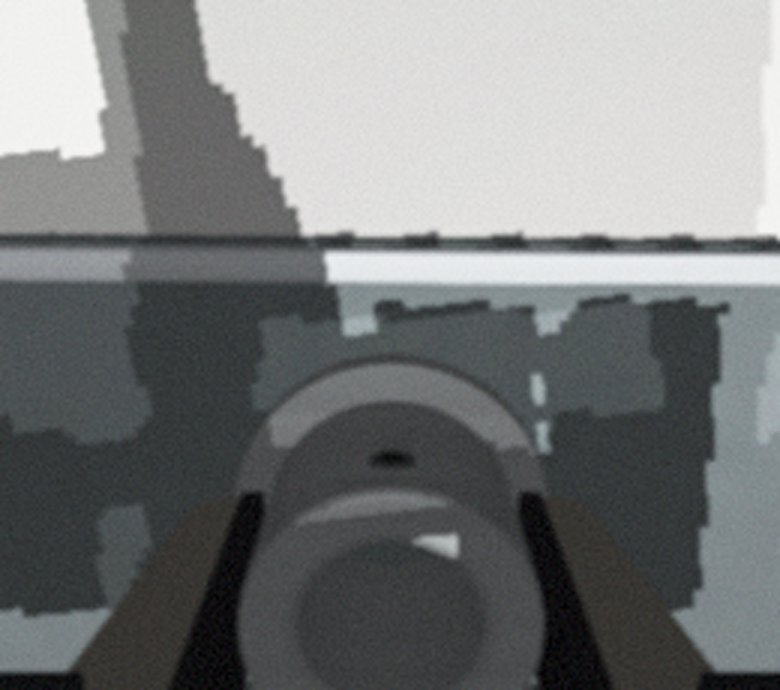

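Run:
```python
from h import *
s=np.load("wrist8.npz")
f=ray(s,*crop(392,358,3,120,60),.016); t=ray(s,*crop(392,615,3,120,60),.06)
st=np.array([.4837,.0816]);y=np.array([.9904,-.138])
print(f,t,(f[:2]-st)@y+.030,(t[:2]-st)@y)
def tri(ps):
    A=np.zeros((3,3));b=np.zeros(3)
    for s,u,v in ps:
        d=s["pose"][:3,:3]@np.linalg.solve(s["K"],[u,v,1.]);d/=np.linalg.norm(d);P=np.eye(3)-np.outer(d,d);A+=P;b+=P@s["pose"][:3,3]
    return np.linalg.solve(A,b)
T=np.load("top0.npz");S=np.load("scene0.npz")
print("box",tri([(T,302,208),(S,276,222)]), tri([(T,413,210),(S,352,307)]))
print("bulb light flap",tri([(T,310,68),(S,375,178)]))
print("tip", tri([(T,*crop(333,260,7,290,230)),(S,*crop(224,340,3.5,170,135))]))
print(proj(S,[.404,-.195,.116]),crop(224,340,3.5,170,135))
```

```text
[0.4514 0.0858 0.016 ] [0.4788 0.0819 0.06  ] -0.0025533036590065783 -0.004874921803266909
box [ 0.5309 -0.1355  0.0496] [ 0.5173 -0.3813  0.0432]
bulb light flap [ 0.8226 -0.1461  0.0811]
tip [ 0.4037 -0.1957  0.1126]
[233.6111 229.8561] (233.64285714285714, 231.78571428571428)
```

Call:
apply_moves(motion=[{"delta_pos": [0, 0, -0.015], "dr": [0, 0, 0], "fingers": 1}, {"delta_pos": [0, 0, -0.03], "dr": [0, 0, 0], "fingers": 1}, {"delta_pos": [0, 0, -0.035], "dr": [0, 0, 0], "fingers": 1}, {"delta_pos": [0, 0, -0.04], "dr": [0, 0, 0], "fingers": 1}, {"delta_pos": [0, 0, -0.03], "dr": [0, 0, 0], "fingers": 1}])

```text
time: 7.78
position: [0.4837, 0.0816, 0.1909]
tcp_rot: [0.0, 0.754, 0.657, 0.0]
force: [1.7, 0.2, -1.3]
opening: 0.495
```

```bash
python3 look.py 9 wrist,60,290,120,380,3 scene,60,210,160,340,4
```

```text
[0.4837 0.0816 0.1909] [0.0004 0.7543 0.6566 0.0004] 7.7833 [ 1.6728  0.1869 -1.3021] 0.4947635077698025
```

View pics/wrist9.png

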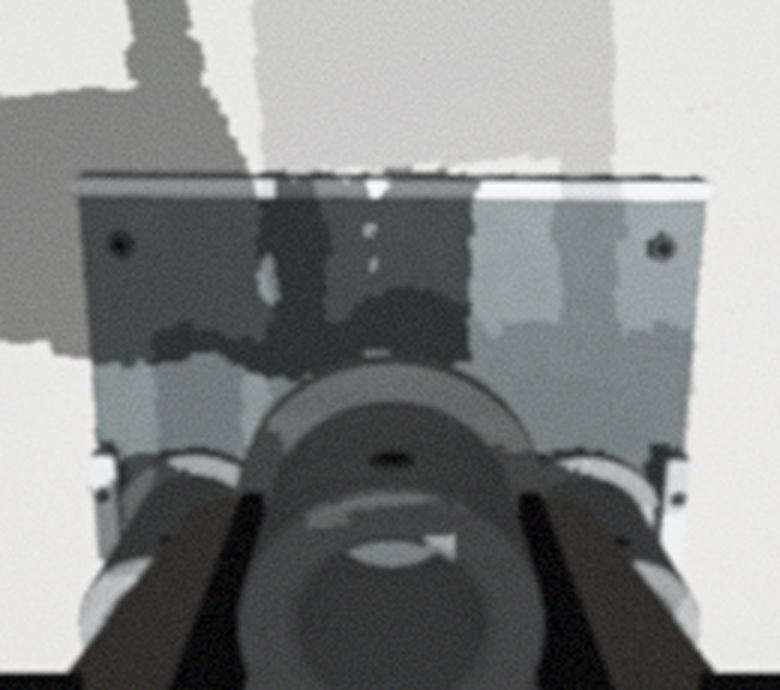

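View pics/scene9.png

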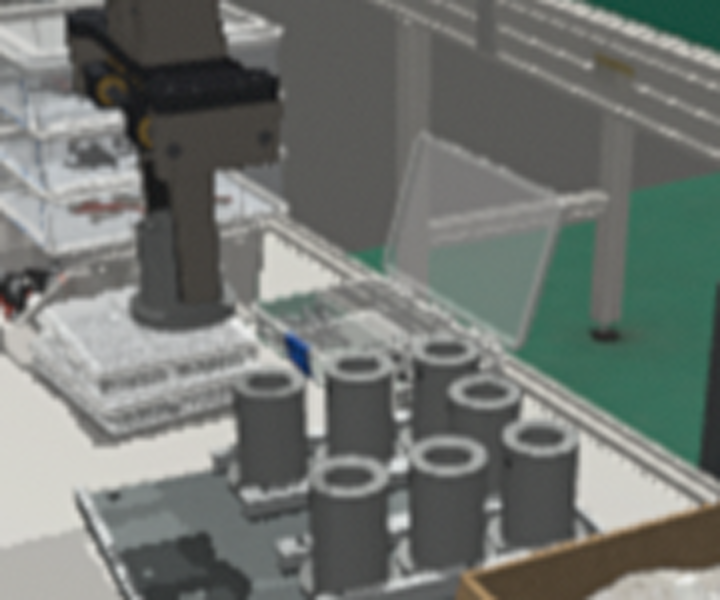

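Call:
apply_moves(motion=[{"delta_pos": [-0.025, 0.001, 0], "dr": [0, 0, 0], "fingers": 1}, {"delta_pos": [-0.035, 0.001, 0], "dr": [0, 0, 0], "fingers": 1}, {"delta_pos": [-0.035, 0.001, 0], "dr": [0, 0, 0], "fingers": 1}, {"delta_pos": [-0.035, 0.001, 0], "dr": [0, 0, 0], "fingers": 1}, {"delta_pos": [-0.035, 0.001, 0], "dr": [0, 0, 0], "fingers": 1}])

```text
time: 8.3
position: [0.4643, -0.0834, 0.1865]
tcp_rot: [-0.001, 0.754, 0.657, -0.001]
force: [1.3, -1.3, -1.5]
opening: 0.5
```

Call:
apply_moves(motion=[{"delta_pos": [-0.035, 0.001, 0], "dr": [0, 0, 0], "fingers": 1}, {"delta_pos": [-0.035, 0.001, 0], "dr": [0, 0, 0], "fingers": 1}, {"delta_pos": [-0.025, 0.001, 0], "dr": [0, 0, 0], "fingers": 1}, {"delta_pos": [-0.011, 0.001, 0], "dr": [0, 0, 0], "fingers": 1}, {"delta_pos": [0, 0, 0], "dr": [0, 0, 0], "fingers": 1}])

```text
time: 8.72
position: [0.4542, -0.1895, 0.1869]
tcp_rot: [-0.001, 0.755, 0.655, -0.0]
force: [0.0, 0.5, -1.5]
opening: 0.498
```

```bash
python3 look.py 10 wrist,30,290,120,380,3 scene,60,310,170,340,3
```

```text
[ 0.4542 -0.1895  0.1869] [-0.0012  0.7554  0.6553 -0.0004] 8.7167 [ 0.0398  0.4699 -1.4814] 0.49811575097884786
```

View pics/wrist10.png

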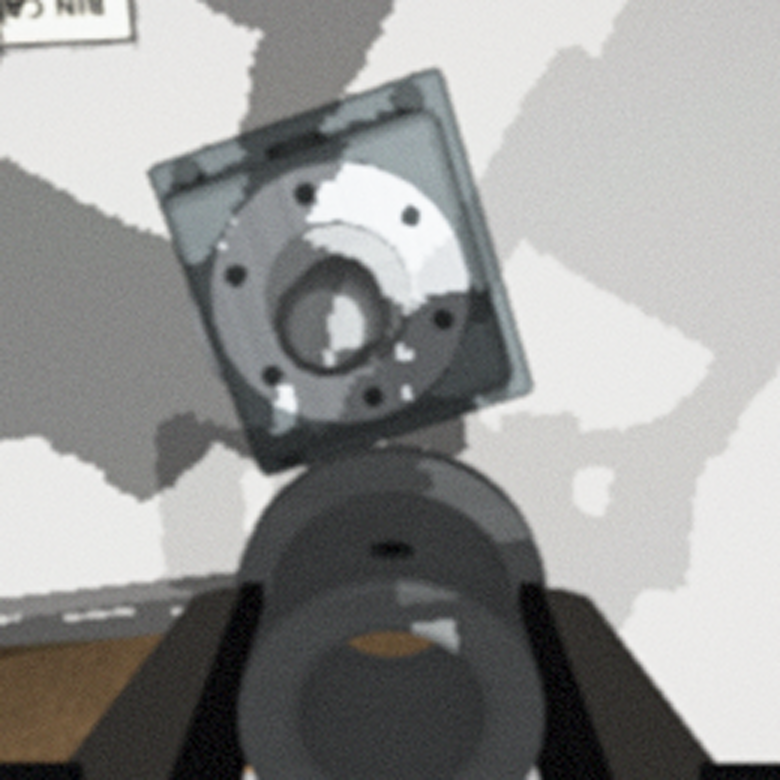

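View pics/scene10.png

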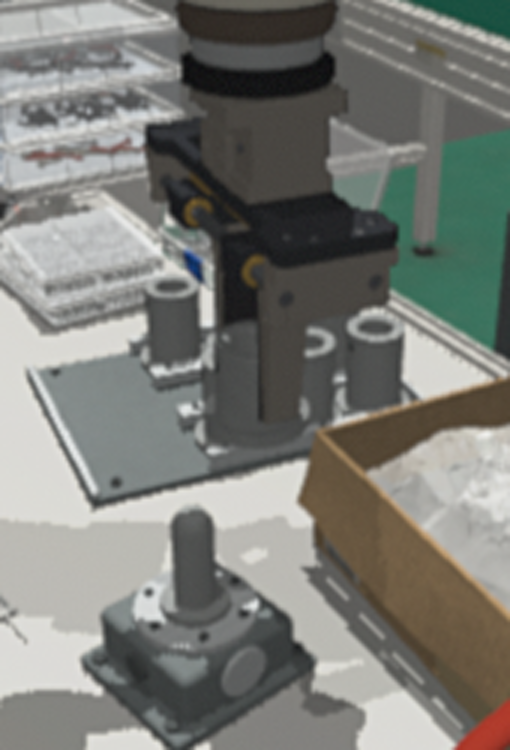

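Run:
```python
from h import *
s=np.load("wrist10.npz");c=lambda u,v:crop(u,v,3,120,30)
R=np.array([.4542,-.1895]);from scipy.spatial.transform import Rotation as Ro
M=Ro.from_quat([.7554,.6553,-.0004,-.0012]).as_matrix(); print(M)
tip=ray(s,*c(330,317),.109); print("tip",tip, "collar",ray(s,*c(340,295),.056),"cover",ray(s,*c(340,293),.05))
fl=ray(s,*c(392,447),.1642); top=ray(s,*c(392,707),.2082)
x=M[:2,0];y=M[:2,1]
print("flange front",fl,"in tool",(fl[:2]-R)@x,(fl[:2]-R)@y+.03,"top",(top[:2]-R)@x,(top[:2]-R)@y)
for t in ([.4038,-.1953],tip[:2]): print((np.array(t)-R)@x,(np.array(t)-R)@y)
# apparent image slope of camera pose vs tool
C=s["pose"][:3,:3]; print(M.T@C, M.T@(s["pose"][:3,3]-np.r_[R,.1869]))
```

```text
[[ 0.1412  0.99   -0.0022]
 [ 0.99   -0.1412  0.0013]
 [ 0.001  -0.0023 -1.    ]]
tip [ 0.4032 -0.1967  0.109 ] collar [ 0.4036 -0.1969  0.056 ] cover [ 0.4036 -0.1972  0.05  ]
flange front [ 0.4217 -0.1851  0.1642] in tool -0.0002724290140664618 -0.002819023435419704 top -0.0003873756990800608 -0.004519623572629894
-0.01285863785554075 -0.04907591037177834
-0.014308272306664954 -0.0494617258031178
[[ 1.     -0.0005  0.0004]
 [ 0.0004  0.9604  0.2788]
 [-0.0005 -0.2788  0.9604]] [-0.0006 -0.0786 -0.1558]
```

Call:
apply_moves(motion=[{"delta_pos": [-0.004, -0.014, 0], "dr": [0, 0, 0], "fingers": 1}, {"delta_pos": [-0.004, -0.014, 0], "dr": [0, 0, 0], "fingers": 1}, {"delta_pos": [-0.004, -0.012, 0.01], "dr": [0, 0, 0], "fingers": 1}, {"delta_pos": [-0.002, -0.0065, 0.01], "dr": [0, 0, 0], "fingers": 1}, {"delta_pos": [0, 0, 0.01], "dr": [0, 0, 0], "fingers": 1}])

```text
time: 9.23
position: [0.4065, -0.1942, 0.1574]
tcp_rot: [-0.001, 0.754, 0.657, -0.0]
force: [0.1, 0.2, -2.1]
opening: 0.498
```

Call:
apply_moves(motion=[{"delta_pos": [0, 0, 0], "dr": [0, 0, 0], "fingers": 1}, {"delta_pos": [0, 0, 0], "dr": [0, 0, 0], "fingers": 1}, {"delta_pos": [0, 0, 0], "dr": [0, 0, 0], "fingers": 1}, {"delta_pos": [0, 0, 0], "dr": [0, 0, 0], "fingers": 1}, {"delta_pos": [0, 0, 0], "dr": [0, 0, 0], "fingers": 1}])

```text
time: 9.65
position: [0.4078, -0.1957, 0.1591]
tcp_rot: [0.001, 0.754, 0.657, 0.0]
force: [-0.5, 0.0, -2.6]
opening: 0.499
```

```bash
python3 look.py 11 wrist,80,290,120,380,3 scene,150,310,170,300,4 top,210,310,270,380,5
```

```text
[ 0.4078 -0.1957  0.1591] [0.0005 0.7542 0.6566 0.0001] 9.65 [-0.4806  0.0175 -2.6189] 0.49852018497196904
```

View pics/wrist11.png

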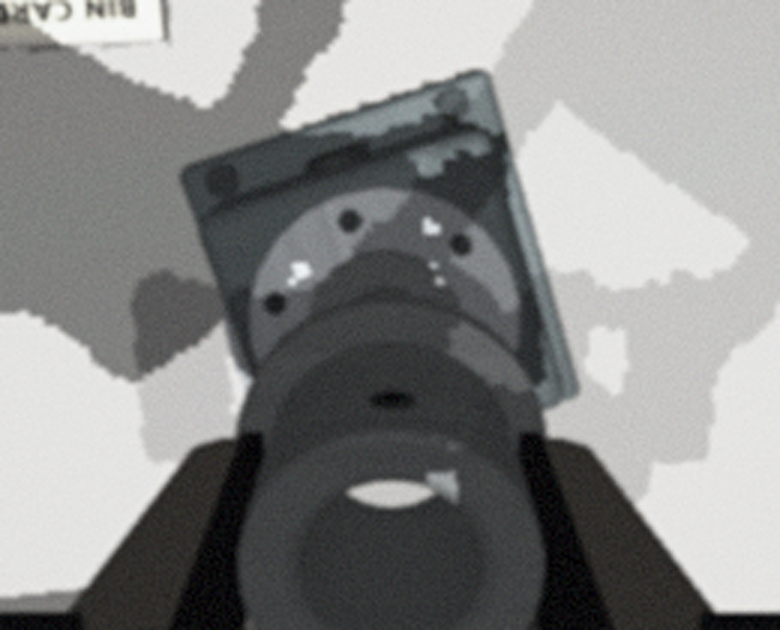

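View pics/scene11.png

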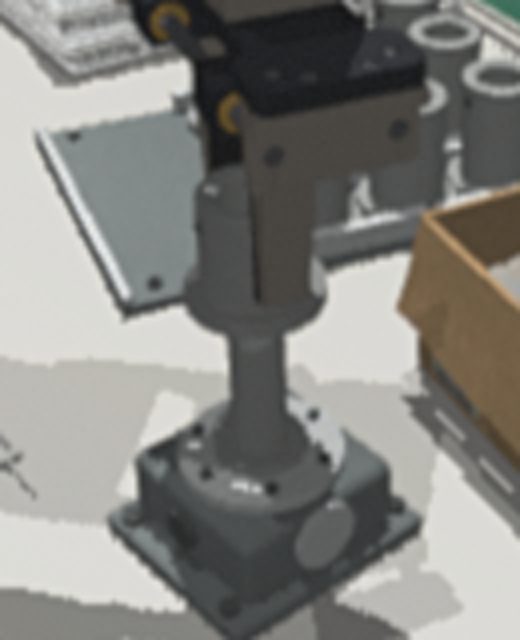

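View pics/top11.png

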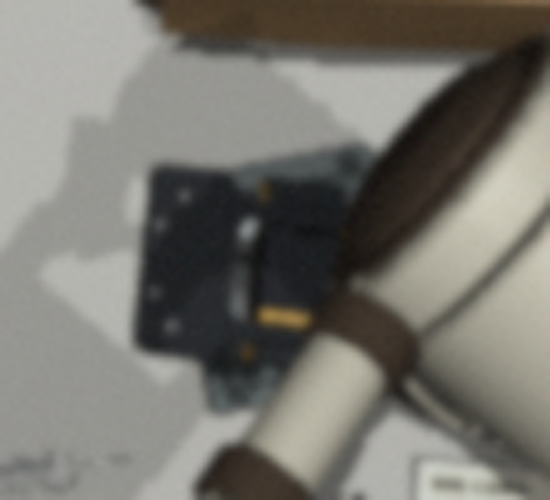

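Run:
```python
from h import *
s=np.load("scene11.npz");c=lambda u,v:crop(u,v,4,170,150)
tcp=np.array([.4078,-.1957,.1591]);y=np.array([.9905,-.1375,0])
b=tcp-.0028*y
print("pred flange centre",proj(s,[b[0],b[1],.1284+.004]),"obs",c(256.5,300))
print("pred shaft",proj(s,[.4033,-.1968,.095]),proj(s,[.4038,-.1953,.095]),"obs",c(259.5,365))
print("dpx/dx,dy per mm",proj(s,[.404,-.197,.1])-proj(s,[.403,-.197,.1]),proj(s,[.403,-.196,.1])-proj(s,[.403,-.197,.1]))
w=np.load("wrist11.npz");c=lambda u,v:crop(u,v,3,120,80)
print("cover front(z.05?)",ray(w,*c(385,188),.05),ray(w,*c(385,250),.056), "flange front",ray(w,*c(392,300),.1364))
```

```text
pred flange centre [233.8967 221.7356] obs (233.75, 224.625)
pred shaft [234.1881 240.5349] [234.0283 239.9759] obs (234.5, 240.875)
dpx/dx,dy per mm [ 0.5204 -0.19  ] [-0.2802 -0.3083]
cover front(z.05?) [ 0.3681 -0.1922  0.05  ] [ 0.3832 -0.1943  0.056 ] flange front [ 0.3759 -0.1916  0.1364]
```

Call:
apply_moves(motion=[{"delta_pos": [-0.0016, -0.0012, 0], "dr": [0, 0, 0], "fingers": 1}, {"delta_pos": [0, 0, 0.004], "dr": [0, 0, 0], "fingers": 1}, {"delta_pos": [0, 0, 0.004], "dr": [0, 0, 0], "fingers": 1}, {"delta_pos": [0, 0, 0.001], "dr": [0, 0, 0], "fingers": 1}, {"delta_pos": [0, 0, 0], "dr": [0, 0, 0], "fingers": 1}])

```text
time: 10.22
position: [0.4054, -0.1966, 0.1489]
tcp_rot: [-0.001, 0.754, 0.656, -0.0]
force: [-0.2, -0.4, -1.1]
opening: 0.497
```

```bash
python3 look.py 12 wrist,80,290,120,380,3 scene,150,310,170,300,4
```

```text
[ 0.4054 -0.1966  0.1489] [-0.0007  0.7544  0.6565 -0.0001] 10.2167 [-0.2086 -0.3937 -1.1117] 0.49672895045506277
```

View pics/wrist12.png

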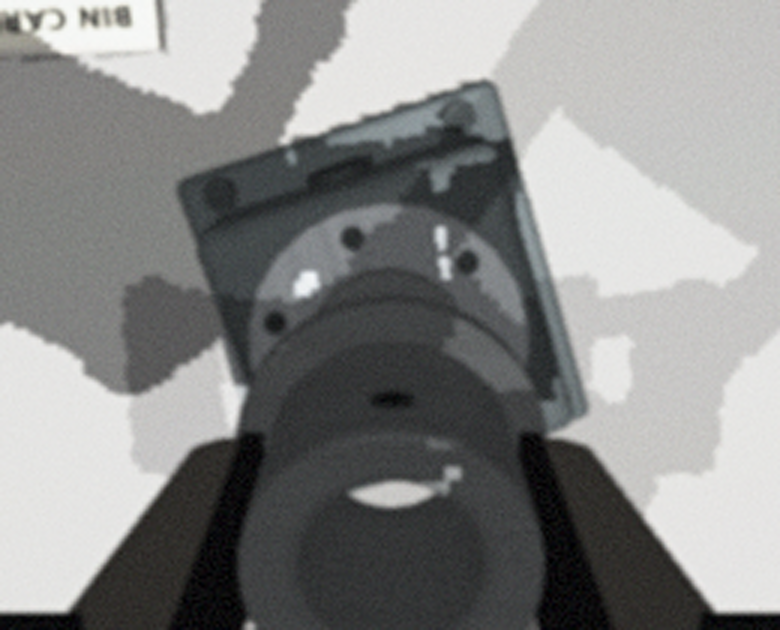

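View pics/scene12.png

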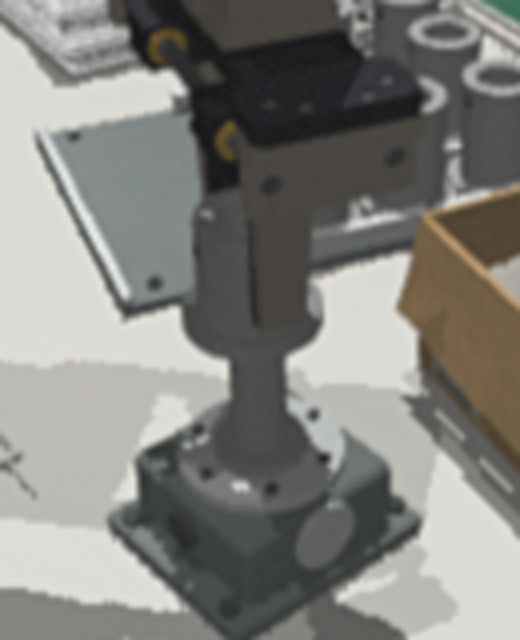

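Run:
```python
from h import *
s=np.load("scene12.npz");c=lambda u,v:crop(u,v,4,170,150)
for z in (.056,.095,.1222,.17): print(z,proj(s,[.4035,-.1968,z]))
print("obs fl",c(253,325),"shaft",c(259,370))
w=np.load("wrist12.npz");c=lambda u,v:crop(u,v,3,120,80)
print(ray(w,*c(388,204),.05),ray(w,*c(388,268),.056), "flange front",ray(w,*c(391,299),.1262))
```

```text
0.056 [235.0626 258.2592]
0.095 [234.2918 240.4968]
0.1222 [233.7268 227.4797]
0.17 [232.6748 203.2384]
obs fl (232.875, 230.875) shaft (234.375, 242.125)
[ 0.3681 -0.1925  0.05  ] [ 0.3831 -0.1946  0.056 ] flange front [ 0.3732 -0.1926  0.1262]
```

Call:
apply_moves(motion=[{"delta_pos": [-0.0007, 0.001, 0], "dr": [0, 0, 0], "fingers": 1}, {"delta_pos": [0, 0, 0.003], "dr": [0, 0, 0], "fingers": 1}, {"delta_pos": [0, 0, 0.003], "dr": [0, 0, 0], "fingers": 1}, {"delta_pos": [0, 0, 0.003], "dr": [0, 0, 0], "fingers": 1}, {"delta_pos": [0, 0, 0], "dr": [0, 0, 0], "fingers": 1}])

```text
time: 10.73
position: [0.4062, -0.1974, 0.1397]
tcp_rot: [-0.001, 0.754, 0.657, -0.0]
force: [0.6, -0.7, -2.4]
opening: 0.493
```

Call:
apply_moves(motion=[{"delta_pos": [0, 0, 0.002], "dr": [0, 0, 0], "fingers": 1}, {"delta_pos": [0, 0, 0.002], "dr": [0, 0, 0], "fingers": 1}, {"delta_pos": [0, 0, 0.002], "dr": [0, 0, 0], "fingers": 1}, {"delta_pos": [0, 0, 0.002], "dr": [0, 0, 0], "fingers": 1}, {"delta_pos": [0, 0, 0], "dr": [0, 0, 0], "fingers": 1}])

```text
time: 11.15
position: [0.4064, -0.1976, 0.1321]
tcp_rot: [-0.0, 0.754, 0.657, -0.0]
force: [0.1, 0.2, -2.9]
opening: 0.5
```

```bash
python3 look.py 13 scene,150,310,170,300,4; python3 -c "
from bench import env
s=env.get_state();print(s['moment'],s['force'])"
```

```text
[ 0.4064 -0.1976  0.1321] [-0.0004  0.7543  0.6565 -0.0001] 11.15 [ 0.14    0.2062 -2.8897] 0.49961414323144404
[ 0.00657289 -0.04089729 -0.0064316 ] [ 0.20338468  0.20316834 -2.51201022]
```

View pics/scene13.png

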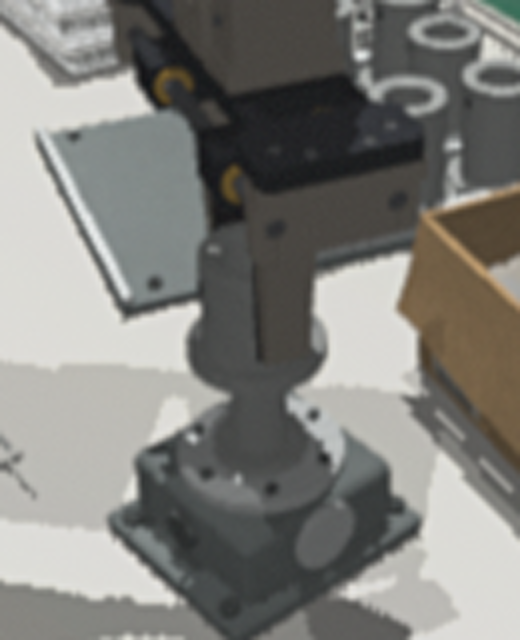

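Call:
apply_moves(motion=[{"delta_pos": [0, 0, 0.004], "dr": [0, 0, 0], "fingers": 1}, {"delta_pos": [0, 0, 0.004], "dr": [0, 0, 0], "fingers": 1}, {"delta_pos": [0, 0, 0.004], "dr": [0, 0, 0], "fingers": 1}, {"delta_pos": [0, 0, 0.004], "dr": [0, 0, 0], "fingers": 1}, {"delta_pos": [0, 0, 0.004], "dr": [0, 0, 0], "fingers": 1}])

```text
time: 11.62
position: [0.4066, -0.1977, 0.112]
tcp_rot: [-0.0, 0.754, 0.657, -0.0]
force: [0.5, 0.5, -1.6]
opening: 0.498
```

Call:
apply_moves(motion=[{"delta_pos": [0, 0, 0.004], "dr": [0, 0, 0], "fingers": 1}, {"delta_pos": [0, 0, 0.004], "dr": [0, 0, 0], "fingers": 1}, {"delta_pos": [0, 0, 0.004], "dr": [0, 0, 0], "fingers": 1}, {"delta_pos": [0, 0, 0.003], "dr": [0, 0, 0], "fingers": 1}, {"delta_pos": [0, 0, 0.003], "dr": [0, 0, 0], "fingers": 1}])

```text
time: 12.03
position: [0.4067, -0.1978, 0.0942]
tcp_rot: [-0.0, 0.754, 0.657, -0.0]
force: [-0.5, 0.3, -2.0]
opening: 0.498
```

Nearly down; about 7 mm left. Go slowly until the shoulder pushes back.

Call:
apply_moves(motion=[{"delta_pos": [0, 0, 0.002], "dr": [0, 0, 0], "fingers": 1}, {"delta_pos": [0, 0, 0.002], "dr": [0, 0, 0], "fingers": 1}, {"delta_pos": [0, 0, 0.001], "dr": [0, 0, 0], "fingers": 1}, {"delta_pos": [0, 0, 0.001], "dr": [0, 0, 0], "fingers": 1}, {"delta_pos": [0, 0, 0], "dr": [0, 0, 0], "fingers": 1}])

```text
time: 12.45
position: [0.4067, -0.1977, 0.0885]
tcp_rot: [-0.0, 0.754, 0.657, -0.0]
force: [-0.7, 0.2, -2.5]
opening: 0.495
```

Call:
apply_moves(motion=[{"delta_pos": [0, 0, 0.001], "dr": [0, 0, 0], "fingers": 1}, {"delta_pos": [0, 0, 0.001], "dr": [0, 0, 0], "fingers": 1}, {"delta_pos": [0, 0, 0], "dr": [0, 0, 0], "fingers": 1}, {"delta_pos": [0, 0, 0], "dr": [0, 0, 0], "fingers": 1}, {"delta_pos": [0, 0, 0], "dr": [0, 0, 0], "fingers": 1}])

```text
time: 12.87
position: [0.4068, -0.1979, 0.0867]
tcp_rot: [0.0, 0.754, 0.657, -0.0]
force: [0.4, 0.2, -1.7]
opening: 0.498
```

Call:
apply_moves(motion=[{"delta_pos": [0, 0, 0.001], "dr": [0, 0, 0], "fingers": 1}, {"delta_pos": [0, 0, 0.001], "dr": [0, 0, 0], "fingers": 1}, {"delta_pos": [0, 0, 0], "dr": [0, 0, 0], "fingers": 1}, {"delta_pos": [0, 0, 0], "dr": [0, 0, 0], "fingers": 1}, {"delta_pos": [0, 0, 0], "dr": [0, 0, 0], "fingers": 1}])

```text
time: 13.28
position: [0.4069, -0.1979, 0.0866]
tcp_rot: [-0.0, 0.754, 0.657, -0.0]
force: [-6.5, 5.8, 15.1]
opening: 0.498
```

```bash
python3 look.py 14 scene,150,310,170,300,4
```

```text
[ 0.4069 -0.1979  0.0866] [-0.0002  0.7542  0.6567 -0.0002] 13.2833 [-6.5077  5.7537 15.0517] 0.4977840395849677
```

View pics/scene14.png

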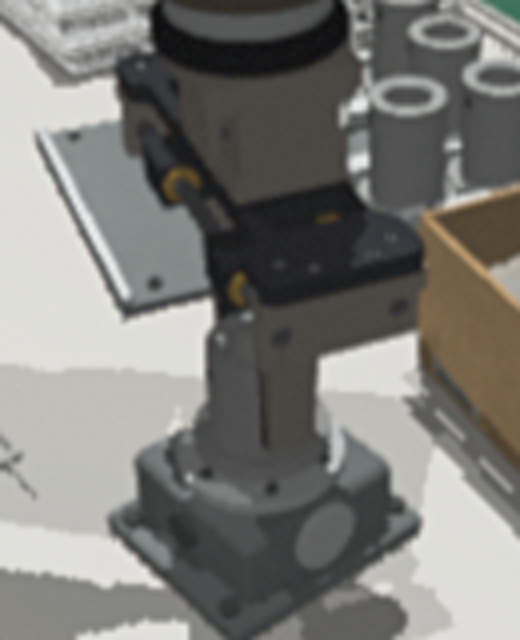

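Call:
apply_moves(motion=[{"delta_pos": [0, 0, -0.001], "dr": [0, 0, 0], "fingers": 1}, {"delta_pos": [0, 0, 0], "dr": [0, 0, 0], "fingers": 0}, {"delta_pos": [0, 0, 0], "dr": [0, 0, 0], "fingers": 0}, {"delta_pos": [0, 0, 0], "dr": [0, 0, 0], "fingers": 0}, {"delta_pos": [0, 0, 0], "dr": [0, 0, 0], "fingers": 0}])

```text
time: 13.75
position: [0.4067, -0.1978, 0.0855]
tcp_rot: [0.0, 0.754, 0.657, -0.0]
force: [0.6, -0.7, -0.7]
opening: 0.77
```

Call:
apply_moves(motion=[{"delta_pos": [0, 0, 0], "dr": [0, 0, 0], "fingers": 0}, {"delta_pos": [0, 0, 0], "dr": [0, 0, 0], "fingers": 0}, {"delta_pos": [0, 0, 0], "dr": [0, 0, 0], "fingers": 0}, {"delta_pos": [0, 0, -0.005], "dr": [0, 0, 0], "fingers": 0}, {"delta_pos": [0, 0, -0.01], "dr": [0, 0, 0], "fingers": 0}])

```text
time: 14.17
position: [0.4059, -0.1971, 0.1001]
tcp_rot: [-0.001, 0.754, 0.656, -0.0]
force: [-0.2, 0.5, 0.0]
opening: 0.999
```

Call:
apply_moves(motion=[{"delta_pos": [0, 0, -0.02], "dr": [0, 0, 0], "fingers": 0}, {"delta_pos": [0, 0, -0.03], "dr": [0, 0, 0], "fingers": 0}, {"delta_pos": [0, 0, -0.03], "dr": [0, 0, 0], "fingers": 0}, {"delta_pos": [0, 0, -0.03], "dr": [0, 0, 0], "fingers": 0}, {"delta_pos": [0, 0, -0.02], "dr": [0, 0, 0], "fingers": 0}])

```text
time: 14.58
position: [0.4075, -0.1985, 0.2349]
tcp_rot: [0.002, 0.754, 0.657, 0.0]
force: [0.2, -0.2, 1.0]
opening: 0.999
```

Call:
apply_moves(motion=[{"delta_pos": [0.02, 0.02, 0], "dr": [0, 0, 0], "fingers": 0}, {"delta_pos": [0.03, 0.015, 0], "dr": [0, 0, 0], "fingers": 0}, {"delta_pos": [0.03, 0.015, 0], "dr": [0, 0, 0], "fingers": 0}, {"delta_pos": [0.01, 0, 0], "dr": [0, 0, 0], "fingers": 0}, {"delta_pos": [0, 0, 0], "dr": [0, 0, 0], "fingers": 0}])

```text
time: 15.0
position: [0.469, -0.1137, 0.2314]
tcp_rot: [0.0, 0.753, 0.658, 0.0]
force: [-0.0, -0.7, 0.1]
opening: 0.999
```

```bash
python3 look.py 15 scene,140,300,170,350,4 wrist,0,384,0,512,1 top,100,310,150,380,3
```

```text
[ 0.469  -0.1137  0.2314] [0.0001 0.7531 0.6579 0.0002] 15.0 [-0.0478 -0.6672  0.0792] 0.9994960060587248
```

View pics/scene15.png

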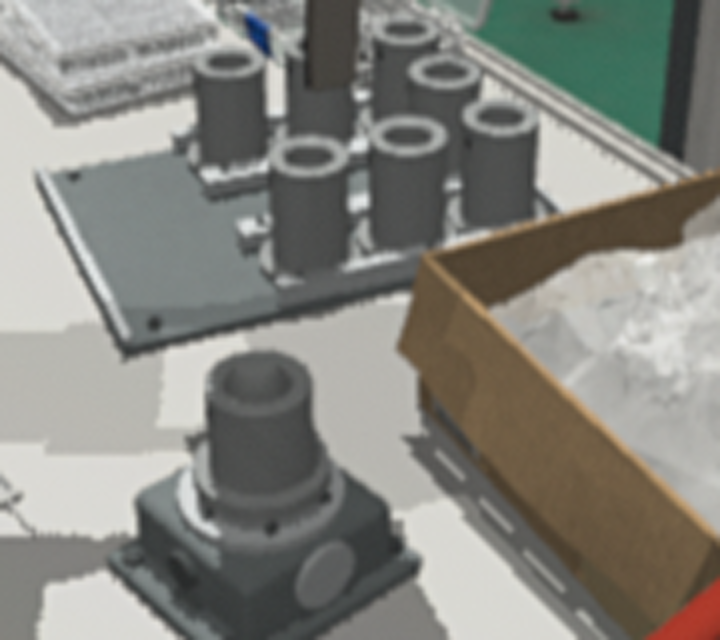

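View pics/wrist15.png

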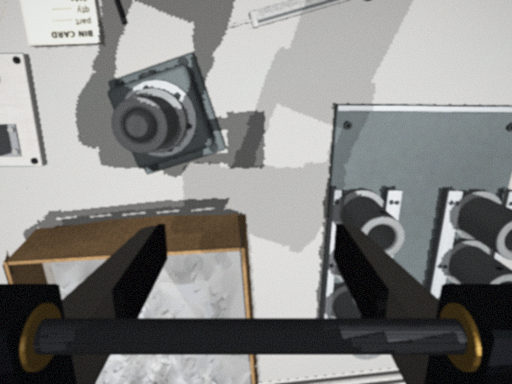

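View pics/top15.png

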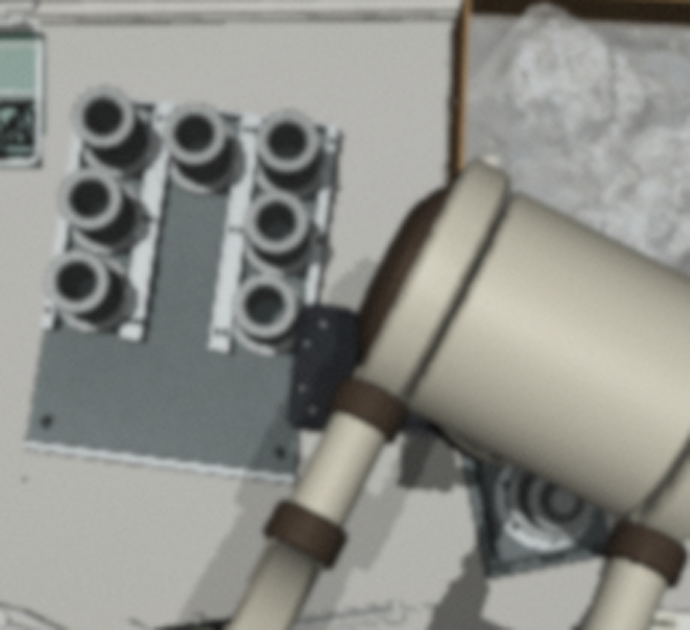

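Run:
```python
from h import *
s=np.load("scene15.npz");print(proj(s,[.4037,-.197,.108]),crop(260,384,4,170,140))
w=np.load("wrist15.npz")
print(ray(w,139.5,125,.108))
t=np.load("top15.npz");o=lambda u,v,z=.082:ray(t,*crop(u,v,3,150,100),z)
for p in [(77,283),(91,199),(105,118),(196,133),(288,141),(277,222),(267,305)]: print(o(*p))
```

```text
[234.1858 234.3659] (234.625, 235.625)
[ 0.4049 -0.1974  0.108 ]
[0.5624 0.1392 0.082 ]
[0.6236 0.1299 0.082 ]
[0.6839 0.1204 0.082 ]
[0.6717 0.0541 0.082 ]
[ 0.6647 -0.0129  0.082 ]
[ 0.6047 -0.0043  0.082 ]
[0.5444 0.0035 0.082 ]
```

Call:
apply_moves(motion=[{"delta_pos": [0, 0, 0], "dr": [0, 0, 0], "fingers": 0}, {"delta_pos": [0, 0, 0], "dr": [0, 0, 0], "fingers": 0}, {"delta_pos": [0, 0, 0], "dr": [0, 0, 0], "fingers": 0}, {"delta_pos": [0, 0, 0], "dr": [0, 0, 0], "fingers": 0}, {"delta_pos": [0, 0, 0], "dr": [0, 0, 0], "fingers": 0}])

```text
time: 15.57
position: [0.4685, -0.1159, 0.2306]
tcp_rot: [-0.0, 0.755, 0.656, -0.0]
force: [0.3, 0.1, 0.2]
opening: 1.001
```

Seated (rim appears at its predicted height to about 1 px), talls unmoved. Handing in.

```bash
python3 -c "
from bench import env
print(env.finish_job())"
```

```text
the job is handed in; nothing more can be done
None
```

The short bushing is on the shaft, flange down, and my last checks show it fully home on the shoulder. I handed the job in at about 15.6 s.

I lowered the shut fingers into the gap behind it and drew it about 80 mm forward onto the bare plate. I then gripped it by the hub, lowered it onto the shaft, let go and moved the arm clear.

**Seating:** the only marked resistance on the way down, about 15 N, came at the predicted home height. After release, the scene camera showed the top rim within about 1.3 px of where a seated bushing should appear, and the wrist camera put its axis about 1–2 mm from the shaft.

**Tall bushings:** all seven measured within about 2 mm of their starting positions, which is within the camera calibration.

**Robot:** touching nothing at hand-in, with the force reading near zero.

None of the last checks failed. The camera views differed by about 1–2 mm, which the calibration also allows for.

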